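# Put the edge-finishing kit back into its fitted tray

### The arm

A 6-joint arm with a two-finger parallel gripper is mounted at the origin on a cart in front of the work surface, level with it; the furniture and walls round the work are solid. World frame = base frame: x ahead of the robot, y to its left, z up, the work surface at z = 0. Lengths are in m, angles in rad, forces in N, time in s.
With the tool pointing down it reaches from about 0.35 to 0.975 m from the base axis. Payload 4.9 kg.
Tool frame: the origin (TCP) lies on the front face of the gripper's body, between the roots of the fingers; the fingertips stand ctrl.tip_extent ahead of it and the grasp point (between the pads) lies 54 mm ahead of it (ctrl.tip_extent is the distance from the TCP to the fingertips, in m); z points along the fingers, y is the line along which they close (so a half turn about z gives the same grasp; the last joint's range is limited). The gripper opens to 85 mm and grips with 20 to 120 N. Pads are 22 mm wide; open, the fingers measure 114 mm over their backs; the gripper's body (76 mm by 85 mm) begins 54 mm behind the grasp point. The pads swing forward as they close: fully open they stand 13 mm farther back than shut.
Start: joints at [1.19, 0.053, 1.613, -0, 1.476, -0.119], TCP at [0.162, 0.604, 0.304] pointing down, gripper open.
Joint ranges: [-3.01, 3.01], [-1.01, 2.22], [0.06, 2.58], [-1.02, 4.17], [0.09, 2.62], [-3.14, 3.14]. Speed limits (rad/s): [2.57, 2.57, 3.14, 3.14, 3.14, 3.14].

### API

Orientations are given as a rotation vector (axis times angle).
In Python, from station import ctrl gives the robot as it stands.
- The arm moves only by the tool apply_moves, never from a script. Its argument "rows" is one flat list of numbers, 6 for each row, row after row: the shift along the tool's x, y, z normalised to -1 to 1, where 1 is 0.6 m, then the turn, a rotation vector about the tool's x, y, z normalised to -1 to 1, where 1 is 90 degrees. A call has 1 to 20 rows; each row is the pose to reach, as a shift and turn from the pose commanded when the call began, along the tool's axes at that moment; what a row does not reach only later rows make up. A row lasts 1/10 s, in which the tool goes at most 50 mm and 8.59 degrees, less where a joint would pass 70% of its speed; a pose out of reach is approached as far as the arm can. A call with a number of a shift or a turn outside -1 to 1 is refused whole. A call with a gripper value outside its range is refused whole. "grip" is the opening, from 0 (shut) to 1 (fully open), set as the call begins (left out, the last holds). The fingers move at their own pace and stop on an object; "grip_force" is the grip in N (left out, the last holds). Time passes only in rows, so rows that repeat a pose let the fingers close. It gives the time, the measured TCP pose, the force, the opening and the grip force at its end, in the units of the state.
- ctrl.get_obs(): the state, without advancing time (a new reading comes with each control period).
- ctrl.get_image(name): name is "scene" or "side" or "wrist"; returns (picture, depth): 480x640x3 uint8, blue, green, red; 480x640 float32, m along the optical axis (not along the pixel's ray), 0 where there is no reading.
- ctrl.camera_model(name): a dict with "mtx" (3x3 intrinsics, pixels), "R" (3x3) and "t" (3): a world point X has camera coordinates R X + t; the wrist camera has in their place "tool_from_camera" (4x4, takes a point from camera to tool coordinates, whose origin is the TCP and whose axes are the flange's). Camera axes: x right, y down, z forward; pixel columns grow to the right and rows downward; lengths in m; the calibration is good to about 2 mm. A picture is of the moment at which its call begins: read the wrist's pose just before it. camera_model takes no time and is no camera call.
- ctrl.finish_job(): hands the job in; it is judged then, once.
The state is a dict: "t": time; "q": joint angles; "dq": joint speeds; "effort": joint torques, N m; "tool_pos": TCP position; "tool_rot": TCP orientation; "contact_force": force on the tool from outside, world axes, zero at the start; "wrist_torque": the same for the moment, N m; "opening": finger opening in m; "grip_force": force on a finger pad.
Only numpy, scipy, OpenCV 4.12 (cv2) and the standard library are available. Lean on these libraries where they do the work, as an engineer would, in place of code of your own. Each camera call takes 0.05 s, during which the arm holds its last target. There are 200 camera calls.

### The job

Put the edge-finishing kit back into the fitted wooden tray, each piece lying flat at the bottom of the well shaped for it: the slim edge beveler whole in the long slot, the grooved edge slicker in the shorter slot, the nearer block of beeswax in the rectangular well and the jar of edge paint upright in the round well. Do not confuse the beveler with the thick-handled awl or the slicker with the plain round stick: those two do not belong and stay where they lie. Keep the paint jar upright all the while.

Things in the scene. Friction and masses are not known exactly. Their poses are not given: they have to be found in the camera images.
- edge_beveler: Edge beveler lying on the table: slim dark-brown handle and thin steel blade with a forked tip; 19 x 147 x 19 mm. Origin at the middle of its length, on its underside; z up, y along the tool toward the blade tip. The handle runs from y = -73 to y = +23 mm, and is taken across x (14 to 19 mm wide) best near y = -25 mm, where its weight lies; do not grip the blade. About 40 g.
- edge_slicker: Edge slicker lying on the table: pale beech stick turned with several deep grooves and bulges at one end, 20 x 83 x 20 mm, about 30 g. Origin at the middle of its length, on its underside; z up, y along the stick; take it across x (16 to 20 mm wide).
- beeswax: Yellow-brown block of beeswax with thread grooves across its top, 34 x 52 x 19 mm, about 32 g. Origin at the centre of its underside; z up, the 52 mm length along y; take it across x (34 mm). It lies nearer than 0.7 m in front of the robot; a like block far back on the table (beyond 0.8 m) is fixed and not meant.
- paint_jar: Round white jar of edge paint with a white screw lid (fixed) and an orange label, standing upright, 53 mm in diameter and 78 mm high, about 120 g. Origin at the centre of its underside, z up. Take it round the body, at 15 to 60 mm height. It must stay upright.
- awl: Look-alike, leave it: stitching awl with a thick pear-shaped dark-brown handle and a single straight needle point, 27 x 147 x 27 mm, lying on the table. Origin at the middle of its length, on its underside; y along it.
- dowel_handle: Look-alike, leave it: plain smooth round wooden stick without grooves, 18 x 94 x 18 mm, lying on the table. Origin at the middle of its length, on its underside; y along it.
- long_well: Insert of the tray (46 x 174 mm) with the longer slot, for the beveler: 38 mm across (x) and 165 mm long (y). Fixed wooden block; origin: centre of its underside, 6 mm over the table; the well is centred on it, floor 4 mm and rim (block top) 10 mm above the origin. The tool may point either way; its middle goes to the slot's middle, so that handle and blade both lie in the slot.
- medium_well: Insert of the tray (46 x 174 mm) beside the long one, with the shorter slot in its middle, for the slicker: 38 mm across (x) and 103 mm long (y). Fixed wooden block; origin: centre of its underside, 6 mm over the table; the well is centred on it, floor 4 mm and rim (block top) 10 mm above the origin. The stick may point either way along y.
- square_well: Insert of the tray (84 x 86 mm) with the rectangular well, for the beeswax: 50 mm in x, 68 mm in y. Fixed wooden block; origin: centre of its underside, 6 mm over the table; the well is centred on it, floor 4 mm and rim (block top) 10 mm above the origin. The wax lies with its length along y, either way round.
- round_well: Insert of the tray (84 x 86 mm) with the round well, 70 mm in diameter, for the paint jar; lined grey. Fixed wooden block; origin: centre of its underside, 6 mm over the table; the well is centred on it, floor 4 mm and rim (block top) 10 mm above the origin. The tray round all four inserts is fixed, pale wood, 196 x 190 mm, rim 15 mm high, a flat brass bail reaching 15 mm out on two sides.
Things that resemble listed ones, but are neither listed nor needed, are in the scene too. What is shaped like the edge_slicker but yellow is not meant. What is shaped like the edge_beveler but blue is not meant.

How it is judged:
At the end, for the whole second after the job is handed in: Each at rest on its well's floor (underside under 8 mm over the insert's underside), tilt under 0.12 rad, x and y offset from the well's centre under 14 mm (beveler, slicker; within 0.3 rad of the slot, either way round) or 12 mm (wax, jar) (x of edge_beveler in the frame of long_well between -0.014 and 0.014 m and y of edge_beveler in the frame of long_well between -0.014 and 0.014 m and z of edge_beveler in the frame of long_well below 0.008 m and angle between each of edge_beveler, edge_slicker, beeswax, paint_jar's own z axis and vertical below 0.12 rad and linear speed of each of edge_beveler, edge_slicker, beeswax, paint_jar below 0.02 m/s and angle between the y axis of edge_beveler and the y axis of long_well, either way round below 0.3 rad and x of edge_slicker in the frame of medium_well between -0.014 and 0.014 m and y of edge_slicker in the frame of medium_well between -0.014 and 0.014 m and z of edge_slicker in the frame of medium_well below 0.008 m and angle between the y axis of edge_slicker and the y axis of medium_well, either way round below 0.3 rad and x of beeswax in the frame of square_well between -0.012 and 0.012 m and y of beeswax in the frame of square_well between -0.012 and 0.012 m and z of beeswax in the frame of square_well below 0.008 m and x of paint_jar in the frame of round_well between -0.012 and 0.012 m and y of paint_jar in the frame of round_well between -0.012 and 0.012 m and z of paint_jar in the frame of round_well below 0.008 m); the robot touches nothing.
It fails at once if the awl is moved by more than 20 mm (distance of awl from where it was at the start of the episode above 0.02 m).
It fails at once if the plain stick is moved by more than 20 mm (distance of dowel_handle from where it was at the start of the episode above 0.02 m).
It fails at once if the paint jar is tipped by more than 0.5 rad (angle between paint_jar's own z axis and vertical above 0.5 rad).
It also fails if it takes over 120 s, if anything falls off the work surface, if the arm or the gripper's body presses on something with over 40 N, if the wrist force passes 120 N, or if a joint passes its speed limit or range.

## Working session

There is one attempt and no reset: what is moved stays moved. The work goes in short steps, Python scripts to look and compute and a tool call to move; the robot and the scene stay as the last step left them, time stands still between calls to the robot, and variables do not carry over. Pictures are saved under pics/ and viewed, at most 16 in all, crops included, and the job is handed in when it is done.

Besides the shell and the picture viewer there is one more tool, called after "Request:" by a JSON object that holds its "api" and its "payload", one argument or row to a line. apply_moves: Moves the arm, as the interface text tells. Its arguments: {"type":"object","properties":{"rows":{"type":"array","items":{"type":"number"}},"grip":{"type":"number"},"grip_force":{"type":"number"}},"required":["rows"]}

```bash
mkdir -p pics; ls; python3 - <<'E'
from station import ctrl
import cv2,numpy as np
for n in ("scene","side"):
    im,d=ctrl.get_image(n); cv2.imwrite(f"pics/{n}0.png",im); np.save(f"pics/{n}0.npy",d)
    m=ctrl.camera_model(n); C=-np.array(m["R"]).T@np.array(m["t"]); print(n,C.round(3),np.array(m["mtx"])[0,0])
print(ctrl.camera_model("wrist")); o=ctrl.get_obs(); print(o, ctrl.tip_extent)
E
```

```text
pics
scene [-0.398  0.114  0.935] 608.9057656719993
side [ 1.354 -0.536  0.88 ] 573.9712001724233
{'mtx': array([[390.62223372,   0.        , 316.79588528],
       [  0.        , 390.62223372, 240.31113446],
       [  0.        ,   0.        ,   1.        ]]), 'tool_from_camera': array([[-2.67928153e-04, -9.57554231e-01, -2.88253054e-01,
         7.31552617e-02],
       [ 9.99999847e-01, -1.16989866e-04, -5.40858005e-04,
        -3.63777623e-04],
       [ 4.84178185e-04, -2.88253154e-01,  9.57554116e-01,
        -6.85570582e-02],
       [ 0.00000000e+00,  0.00000000e+00,  0.00000000e+00,
         1.00000000e+00]])}
{'t': 0.1, 'q': array([ 1.18998365e+00,  5.33168827e-02,  1.61414771e+00, -2.19279022e-05,
        1.47603670e+00, -1.18999217e-01]), 'dq': array([ 0.00072059, -0.00139733, -0.00468877,  0.00063388,  0.00079195,
        0.00150678]), 'effort': array([-3.34794195e-04, -3.94906712e+01, -3.71361709e+01, -8.81671644e-05,
        3.94283808e-03, -8.54761595e-06]), 'tool_pos': array([0.16161188, 0.60329569, 0.30277506]), 'tool_rot': array([-4.10019754e-01, -3.11426507e+00,  2.91301774e-03]), 'contact_force': array([-0.61769059, -0.007012  , -0.96002852]), 'wrist_torque': array([ 0.00830954, -0.02894063,  0.05004283]), 'grip_force': 0.0, 'opening': 0.08555156196516783} 0.0726
```

View pics/scene0.png

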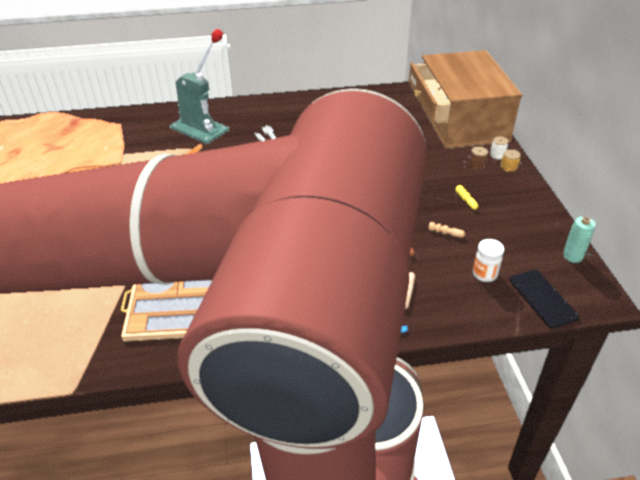

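View pics/side0.png

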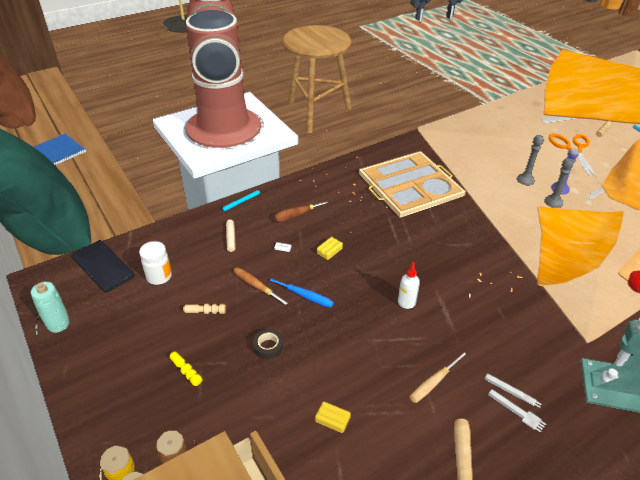

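```bash
cat > h.py <<'E'
from station import ctrl
import cv2,numpy as np
from scipy.spatial.transform import Rotation as Ro
def cam(n):
    m=ctrl.camera_model(n); K=np.array(m["mtx"])
    if n!="wrist":
        R=np.array(m["R"]).T; return K,R,-R@np.array(m["t"])
    o=ctrl.get_obs(); T=np.eye(4); T[:3,:3]=Ro.from_rotvec(o["tool_rot"]).as_matrix(); T[:3,3]=o["tool_pos"]
    M=T@np.array(m["tool_from_camera"]); return K,M[:3,:3],M[:3,3]
def ray(c,uv,z):
    K,R,C=c; uv=np.atleast_2d(uv).astype(float)
    d=np.c_[uv,np.ones(len(uv))]@np.linalg.inv(K).T@R.T
    return C+d*((z-C[2])/d[:,2])[:,None]
def go(x,y,z,ang=None):
    """shift/turn in normalised tool units from present pose; ang = direction (rad) of tool y in the world"""
    o=ctrl.get_obs(); R=Ro.from_rotvec(o["tool_rot"]); s=R.inv().apply(np.array([x,y,z])-o["tool_pos"])/0.6
    if ang is None: t=np.zeros(3)
    else:
        def tgt(a): 
            yv=np.array([np.cos(a),np.sin(a),0]); zv=np.array([0,0,-1.]); return Ro.from_matrix(np.c_[np.cross(yv,zv),yv,zv])
        c=[(R.inv()*tgt(a)).as_rotvec() for a in (ang,ang+np.pi)]; t=min(c,key=np.linalg.norm)/(np.pi/2)
    print("move",s.round(4),t.round(4),"q6",o["q"][5].round(2)); return s,t
E
python3 - <<'E'
from h import *
im=cv2.imread("pics/side0.png")
a=cv2.resize(im[180:330,130:350],None,fx=3.6,fy=3.6,interpolation=2)
b=cv2.resize(im[145:220,350:475],None,fx=5,fy=5,interpolation=2)
cv2.imwrite("pics/a.png",a);cv2.imwrite("pics/b.png",b)
c=cam("side")
P=dict(brA0=(275,217),brA1=(327,203),brB0=(235,268),brB1=(287,303),wax=(330,246),slick0=(184,309),slick1=(226,309),dow0=(230,222),dow1=(232,249))
for k,v in P.items(): print(k,ray(c,v,0.01)[0].round(3))
print("jar base",ray(c,(157,278),0)[0].round(3), "wax z.02",ray(c,(330,246),.019)[0].round(3))
E
```

```text
brA0 [ 0.44  -0.074  0.01 ]
brA1 [0.46  0.057 0.01 ]
brB0 [ 0.542 -0.227  0.01 ]
brB1 [ 0.684 -0.182  0.01 ]
wax [ 0.59  -0.018  0.01 ]
slick0 [ 0.592 -0.362  0.01 ]
slick1 [ 0.635 -0.291  0.01 ]
dow0 [ 0.402 -0.171  0.01 ]
dow1 [ 0.486 -0.207  0.01 ]
jar base [ 0.474 -0.375 -0.   ] wax z.02 [ 0.598 -0.024  0.019]
```

View pics/a.png

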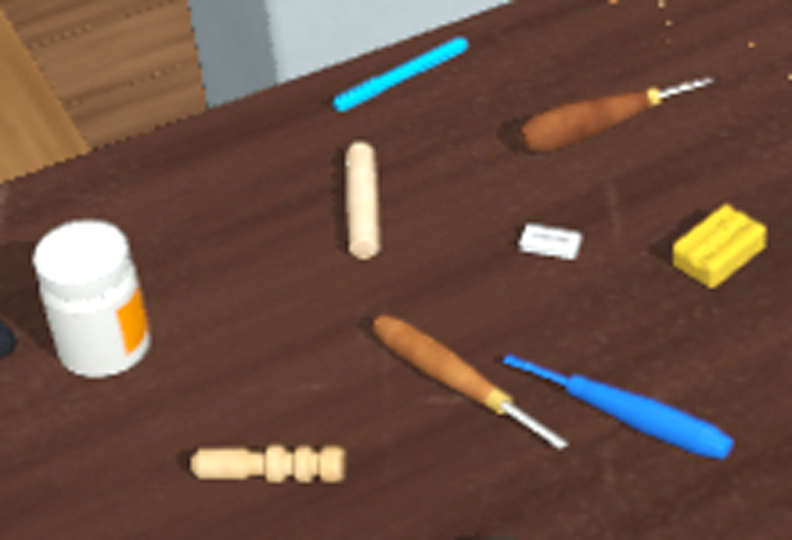

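View pics/b.png

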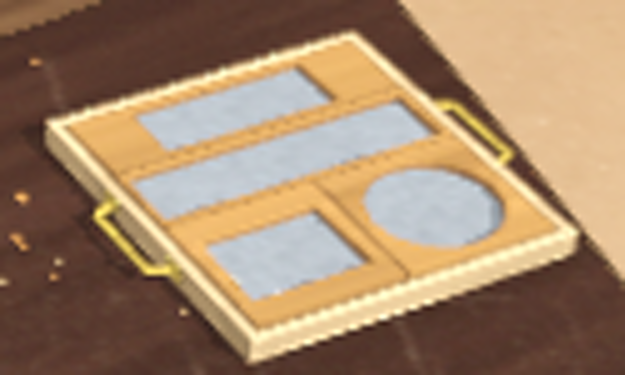

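```bash
python3 - <<'E'
from h import *
c=cam("side")
q=np.array([(47,124),(355,33),(578,236),(250,350)])/5+[350,145]
p=ray(c,q,0.015); print(p.round(3)); m=p.mean(0); print(m, [np.linalg.norm(p[i]-p[i-3]).round(3) for i in range(4)])
ex=(p[2]+p[3]-p[0]-p[1]);ex/=np.linalg.norm(ex); ey=(p[1]+p[2]-p[0]-p[3]);ey/=np.linalg.norm(ey)
print("angles",np.arctan2(ex[1],ex[0]),np.arctan2(ey[1],ey[0]))
for n,a,b in (("med",-.065,0),("long",-.019,0),("sq",.046,-.044),("rd",.046,.044)): print(n,(m+a*ex+b*ey).round(4))
print("tool y dir",Ro.from_rotvec(ctrl.get_obs()["tool_rot"]).as_matrix().round(2))
go(0.25,0.42,0.30,0.0); go(0.45,0.27,0.30)
E
```

```text
[[0.395 0.198 0.015]
 [0.413 0.387 0.015]
 [0.607 0.367 0.015]
 [0.591 0.175 0.015]]
[0.50137575 0.28165724 0.015     ] [np.float64(0.19), np.float64(0.195), np.float64(0.192), np.float64(0.198)]
angles -0.10620833504784423 1.4837938515159008
med [0.4367 0.2885 0.015 ]
long [0.4825 0.2837 0.015 ]
sq [0.5433 0.2329 0.015 ]
rd [0.5509 0.3206 0.015 ]
tool y dir [[-0.97  0.26 -0.  ]
 [ 0.26  0.97 -0.  ]
 [ 0.   -0.   -1.  ]]
move [-0.2214 -0.2569  0.0051] [-1.100e-03  7.000e-04  8.333e-01] q6 -0.12
move [-0.608  -0.4121  0.0053] [0. 0. 0.] q6 -0.12
```

Request:
{"api": "apply_moves", "payload": {
  "rows": [-0.646, -0.404, 0, 0, 0, 0, -0.646, -0.404, 0, 0, 0, 0, -0.646, -0.404, 0, 0, 0, 0, -0.646, -0.404, 0, 0, 0, 0, -0.646, -0.404, 0, 0, 0, 0, -0.646, -0.404, 0, 0, 0, 0, -0.646, -0.404, 0, 0, 0, 0, -0.646, -0.404, 0, 0, 0, 0, -0.646, -0.404, 0, 0, 0, 0, -0.646, -0.404, 0, 0, 0, 0, -0.646, -0.404, 0, 0, 0, 0, -0.646, -0.404, 0, 0, 0, 0, -0.646, -0.404, 0, 0, 0, 0, -0.646, -0.404, 0, 0, 0, 0]
}}

```text
t: 1.5
tool_pos: [0.4725, 0.2704, 0.3038]
tool_rot: [-0.406, -3.115, -0.0]
contact_force: [0.1, 0.8, 0.5]
opening: 0.0858
grip_force: 0.0
```

```bash
python3 - <<'E'
from h import *
c=cam("wrist"); im,d=ctrl.get_image("wrist"); cv2.imwrite("pics/tray.png",im); np.savez("pics/tray.npz",K=c[0],R=c[1],C=c[2])
go(0.5,-0.22,0.36,np.pi/2)
E
```

```text
move [-0.2539 -0.778  -0.0936] [ 1.000e-04 -0.000e+00 -1.653e-01] q6 -0.93
```

View pics/tray.png

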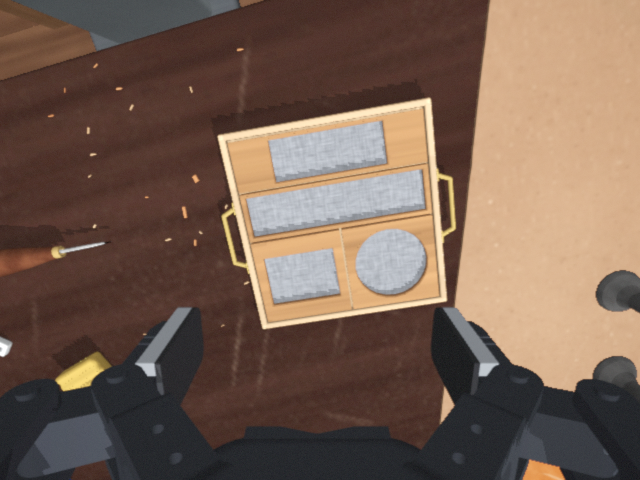

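Request:
{"api": "apply_moves", "payload": {
  "rows": [-0.254, -0.778, -0.094, 0, 0, -0.165, -0.254, -0.778, -0.094, 0, 0, -0.165, -0.254, -0.778, -0.094, 0, 0, -0.165, -0.254, -0.778, -0.094, 0, 0, -0.165, -0.254, -0.778, -0.094, 0, 0, -0.165, -0.254, -0.778, -0.094, 0, 0, -0.165, -0.254, -0.778, -0.094, 0, 0, -0.165, -0.254, -0.778, -0.094, 0, 0, -0.165, -0.254, -0.778, -0.094, 0, 0, -0.165, -0.254, -0.778, -0.094, 0, 0, -0.165, -0.254, -0.778, -0.094, 0, 0, -0.165, -0.254, -0.778, -0.094, 0, 0, -0.165, -0.254, -0.778, -0.094, 0, 0, -0.165]
}}

```text
t: 2.85
tool_pos: [0.4999, -0.2199, 0.3601]
tool_rot: [-0.002, -3.141, -0.001]
contact_force: [-0.2, -0.2, -0.9]
opening: 0.085
grip_force: 0.0
```

```bash
python3 - <<'E'
from h import *
z=np.load("pics/tray.npz"); c0=(z["K"],z["R"],z["C"])
p=ray(c0,[(219,135),(430,99),(446,301),(263,328)],0.015); m=p.mean(0); print(p.round(3).tolist())
ex=(p[2]+p[3]-p[0]-p[1]);ex/=np.linalg.norm(ex); ey=(p[1]+p[2]-p[0]-p[3]);ey/=np.linalg.norm(ey)
print("c",m.round(4),"ang",np.arctan2(ex[1],ex[0]),np.arctan2(ey[1],ey[0]))
for n,a,b in (("med",-.065,0),("long",-.019,0),("sq",.046,-.044),("rd",.046,.044)): print(n,(m+a*ex+b*ey).round(4))
im=cv2.imread("pics/tray.png").astype(int); g=((im[...,0]>im[...,2]-5)&(im[...,0]>130)).astype(np.uint8)
g[:, :225]=0; g[:,450:]=0; g[:100]=0;g[315:]=0
g=cv2.morphologyEx(g,cv2.MORPH_OPEN,np.ones((3,3)))
for k in cv2.findContours(g,0,1)[0]:
    if cv2.contourArea(k)>1500:
        q=ray(c0,k[:,0],0.0115)[:,:2].astype(np.float32); r=cv2.minAreaRect(q*1000); print("well",np.round(r[0],1),np.round(r[1],1),round(r[2],1))
c=cam("wrist"); im,d=ctrl.get_image("wrist"); cv2.imwrite("pics/obj.png",im); np.savez("pics/obj.npz",K=c[0],R=c[1],C=c[2])
E
```

```text
[[0.389, 0.202, 0.015], [0.408, 0.388, 0.015], [0.6, 0.37, 0.015], [0.582, 0.184, 0.015]]
c [0.4949 0.286  0.015 ] ang -0.09550036896736253 1.4732412134715793
med [0.4302 0.2922 0.015 ]
long [0.476  0.2878 0.015 ]
sq [0.5364 0.2378 0.015 ]
rd [0.5449 0.3254 0.015 ]
well [538.7 237.2] [66.6 47.5] 84.7
well [546.8 324.6] [67.  65.6] 75.1
well [476.  287.1] [163.5  36.4] 84.7
well [428.2 291.6] [101.8  37. ] 84.7
```

View pics/obj.png

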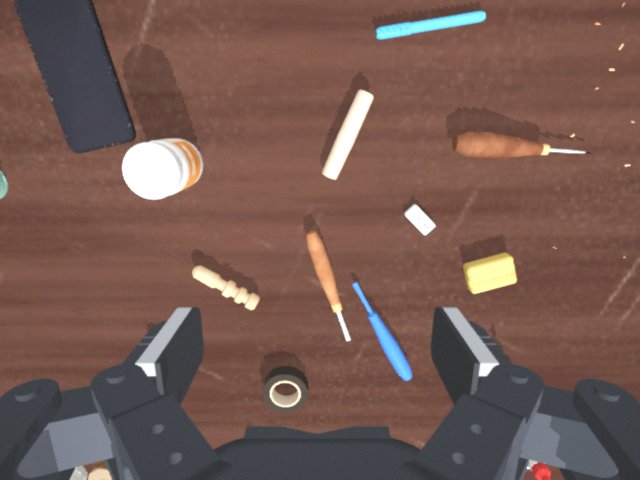

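```bash
python3 - <<'E'
from h import *
z=np.load("pics/obj.npz"); c=(z["K"],z["R"],z["C"])
im=cv2.imread("pics/obj.png"); hsv=cv2.cvtColor(im,cv2.COLOR_BGR2HSV)
def meas(n,x0,y0,x1,y1,zz,lo,hi):
    m=np.zeros(im.shape[:2],np.uint8); m[y0:y1,x0:x1]=cv2.inRange(hsv[y0:y1,x0:x1],lo,hi)
    m=cv2.morphologyEx(m,cv2.MORPH_OPEN,np.ones((2,2)))
    k=max(cv2.findContours(m,0,1)[0],key=cv2.contourArea)
    q=ray(c,k[:,0],zz)[:,:2].astype(np.float32)*1000; b=cv2.boxPoints(r:=cv2.minAreaRect(q))
    e=[b[1]-b[0],b[2]-b[1]]; l=max(e,key=np.linalg.norm)
    print(n,np.round(r[0],1),np.round(r[1],1),"long ang",np.arctan2(l[1],l[0]).round(3)); return q
meas("slicker",185,255,265,315,0.01,(5,40,120),(30,200,255))
meas("wax",455,245,525,300,0.014,(15,90,90),(40,255,255))
meas("bevHandle",295,225,345,314,0.009,(3,110,75),(25,255,255))
meas("awl",445,125,552,165,0.012,(3,110,75),(25,255,255))
meas("dowel",315,85,380,185,0.009,(5,20,120),(40,200,255))
q=meas("lid",115,130,175,205,0.078,(0,0,170),(180,70,255))
print("bev ends",ray(c,[(312,233),(348,340)],0.009).round(4))
# lid outline: circle fit from left/upper/lower edge
print("lid x/y ext",q.min(0),q.max(0))
from numpy.linalg import lstsq
print(im[170,120:180].tolist()[::6])
E
```

```text
slicker [ 623.7 -336.5] [111.7  59.7] long ang 0.993
wax [591.  -22.7] [42. 57.] long ang -1.253
bevHandle [ 588.1 -213.4] [94.5 24. ] long ang 0.24
awl [450.4 -31.2] [95.  27.6] long ang 1.51
dowel [ 440.9 -186.7] [68.9 99.4] long ang -0.001
lid [ 465.5 -369.8] [46.8 56.5] long ang -0.106
bev ends [[ 0.5442 -0.2258  0.009 ]
 [ 0.6793 -0.1827  0.009 ]]
lid x/y ext [ 439.855   -393.38647] [ 493.5462  -343.56104]
[[77, 91, 132], [255, 255, 255], [255, 255, 255], [255, 255, 255], [255, 255, 255], [255, 255, 255], [255, 255, 255], [255, 255, 255], [255, 255, 255], [255, 255, 255]]
```

```bash
python3 - <<'E'
from h import *
go(0.588,-0.213,0.18,0.29+np.pi/2)
z=np.load("pics/obj.npz"); c=(z["K"],z["R"],z["C"])
p=ray(c,[(194,270),(258,303)],0.01); print(p.round(4),p.mean(0),np.arctan2(*(p[1]-p[0])[1::-1]))
E
```

```text
move [-0.1469  0.011   0.3001] [ 3.00e-04 -1.00e-04 -1.85e-01] q6 -2.12
[[ 0.5877 -0.3611  0.01  ]
 [ 0.6293 -0.2897  0.01  ]] [ 0.6085305  -0.32538002  0.01      ] 1.0438065879707843
```

Request:
{"api": "apply_moves", "payload": {
  "rows": [-0.147, 0.011, 0.3, 0, 0, -0.185, -0.147, 0.011, 0.3, 0, 0, -0.185, -0.147, 0.011, 0.3, 0, 0, -0.185, -0.147, 0.011, 0.3, 0, 0, -0.185, -0.147, 0.011, 0.3, 0, 0, -0.185, -0.147, 0.011, 0.3, 0, 0, -0.185, -0.147, 0.011, 0.3, 0, 0, -0.185],
  "grip": 0.38,
  "grip_force": 30
}}

```text
t: 3.6
tool_pos: [0.589, -0.2146, 0.1835]
tool_rot: [-0.452, 3.105, -0.004]
contact_force: [0.4, 0.3, 0.5]
opening: 0.0324
grip_force: 0.0
```

```bash
python3 - <<'E'
from h import *
c=cam("wrist"); im,d=ctrl.get_image("wrist"); cv2.imwrite("pics/bev.png",im)
print(ctrl.tip_extent, ctrl.get_obs()["opening"])
hsv=cv2.cvtColor(im,cv2.COLOR_BGR2HSV); m=cv2.inRange(hsv,(3,120,80),(20,255,255)); m=cv2.morphologyEx(m,cv2.MORPH_OPEN,np.ones((3,3)))
for k in cv2.findContours(m,0,1)[0]:
    if cv2.contourArea(k)<800: continue
    q=ray(c,k[:,0],0.009)[:,:2].astype(np.float32)*1000; r=cv2.minAreaRect(q); l=cv2.fitLine(q,2,0,.01,.01).ravel()
    print(k[:,0].mean(0),np.round(r[0],1),np.round(r[1],1),np.arctan2(l[1],l[0]))
E
```

```text
0.0726 0.03240582134418379
[322.98757764 233.75776398] [ 586.  -213.5] [92.3 18.9] 0.36916754
[628.9296875  87.0546875] [451.7 -69.6] [28.1 15.2] 0.7455525
```

View pics/bev.png

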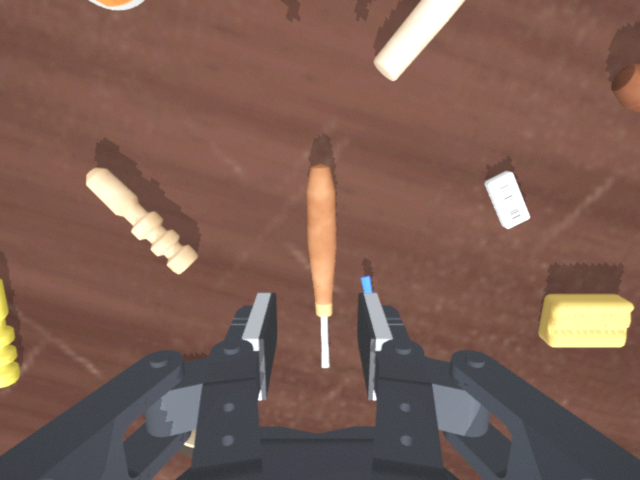

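```bash
python3 - <<'E'
from h import *
go(0.586,-0.2135,0.077,0.30+np.pi/2)
E
```

```text
move [0.0051 0.0046 0.1786] [-0.0027  0.0027 -0.0072] q6 -2.33
```

Request:
{"api": "apply_moves", "payload": {
  "rows": [0.004, 0.003, 0.06, 0, 0, -0.007, 0.004, 0.003, 0.12, 0, 0, -0.007, 0.004, 0.003, 0.172, 0, 0, -0.007, 0.004, 0.003, 0.172, 0, 0, -0.007, 0.004, 0.003, 0.172, 0, 0, -0.007]
}}

```text
t: 4.15
tool_pos: [0.586, -0.2143, 0.0796]
tool_rot: [-0.467, 3.104, -0.003]
contact_force: [0.3, 0.2, 1.1]
opening: 0.0326
grip_force: 0.0
```

Request:
{"api": "apply_moves", "payload": {
  "rows": [0, 0, 0, 0, 0, 0, 0, 0, 0, 0, 0, 0, 0, 0, 0, 0, 0, 0, 0, 0, 0, 0, 0, 0, 0, 0, 0, 0, 0, 0, 0, 0, 0, 0, 0, 0],
  "grip": 0,
  "grip_force": 35
}}

```text
t: 4.75
tool_pos: [0.5874, -0.2148, 0.0811]
tool_rot: [-0.467, 3.102, -0.006]
contact_force: [-1.0, -0.1, 8.2]
opening: 0.0131
grip_force: 35.9
```

Request:
{"api": "apply_moves", "payload": {
  "rows": [0, 0, -0.05, 0, 0, 0, 0, 0, -0.12, 0, 0, 0, 0, 0, -0.2, 0, 0, 0, 0, 0, -0.2, 0, 0, 0, 0, 0, -0.2, 0, 0, 0]
}}

```text
t: 5.25
tool_pos: [0.5865, -0.2143, 0.2008]
tool_rot: [-0.467, 3.102, -0.006]
contact_force: [-0.5, -0.2, -0.8]
opening: 0.0134
grip_force: 35.0
```

```bash
python3 - <<'E'
from h import *
c=cam("wrist"); im,d=ctrl.get_image("wrist"); cv2.imwrite("pics/held.png",im)
o=ctrl.get_obs(); print(o["opening"],o["tool_pos"])
K,R,C=c; X=o["tool_pos"]+Ro.from_rotvec(o["tool_rot"]).apply([0,0,.06]); p=K@(R.T@(X-C)); print("grasp px",p/p[2])
# long well centre; axis +y slot yaw 1.478; tool y either -0.093/3.05
a=-0.093; u=np.array([np.cos(a+np.pi/2),np.sin(a+np.pi/2)])
print("handle target, blade toward +slot y:",np.array([.476,.2875])-.025*u,"or -:",np.array([.476,.2875])+.025*u)
E
```

```text
0.013352778439381704 [ 0.58539989 -0.2137562   0.19821924]
grasp px [320.91195145 324.41706736   1.        ]
handle target, blade toward +slot y: [0.47367835 0.26260803] or -: [0.47832165 0.31239197]
```

View pics/held.png

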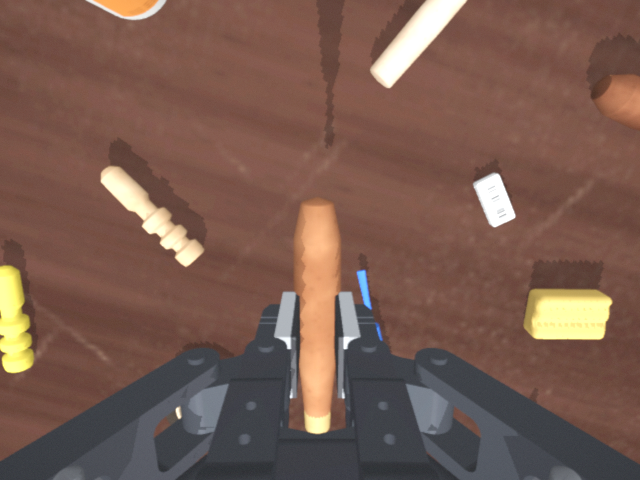

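```bash
python3 - <<'E'
from h import *
m=ctrl.camera_model("wrist"); T=np.array(m["tool_from_camera"]); K=np.array(m["mtx"])
c=(K,T[:3,:3],T[:3,3])
for z in (.06,.066,.072): print(z,(ray(c,[(317,201),(317,417),(317,432)],z)*1000).round(1).tolist())
im,d=ctrl.get_image("wrist")
for v in range(210,430,20):
    p=np.array([(317-K[0,2])/K[0,0],(v-K[1,2])/K[1,1],1])*d[v,317]; print(v,((T[:3,:3]@p+T[:3,3])*1000).round(1))
E
```

```text
0.06 [[48.4, -0.4, 60.0], [-38.7, -0.4, 60.0], [-46.0, -0.4, 60.0]]
0.066 [[47.3, -0.4, 66.0], [-43.9, -0.4, 66.0], [-51.5, -0.4, 66.0]]
0.072 [[46.1, -0.4, 72.0], [-49.1, -0.4, 72.0], [-57.1, -0.4, 72.0]]
210 [44.  -0.4 66.2]
230 [36.9 -0.4 65.5]
250 [29.6 -0.4 65. ]
270 [22.3 -0.4 63.9]
290 [14.6 -0.4 63.6]
310 [ 6.6 -0.4 63.3]
330 [-2.  -0.4 63.8]
350 [-11.   -0.4  64.3]
370 [-21.   -0.4  65.7]
390 [-31.4  -0.4  67. ]
410 [-41.1  -0.4  66.8]
```

```bash
python3 - <<'E'
from h import *
go(.4736,.2616,.20,3.05)
E
```

```text
move [-0.0562  0.8112 -0.0052] [ 7.000e-04 -2.000e-04 -7.513e-01] q6 -2.34
```

Request:
{"api": "apply_moves", "payload": {
  "rows": [-0.056, 0.811, -0.005, 0, 0, -0.751, -0.056, 0.811, -0.005, 0, 0, -0.751, -0.056, 0.811, -0.005, 0, 0, -0.751, -0.056, 0.811, -0.005, 0, 0, -0.751, -0.056, 0.811, -0.005, 0, 0, -0.751, -0.056, 0.811, -0.005, 0, 0, -0.751, -0.056, 0.811, -0.005, 0, 0, -0.751, -0.056, 0.811, -0.005, 0, 0, -0.751, -0.056, 0.811, -0.005, 0, 0, -0.751, -0.056, 0.811, -0.005, 0, 0, -0.751, -0.056, 0.811, -0.005, 0, 0, -0.751, -0.056, 0.811, -0.005, 0, 0, -0.751, -0.056, 0.811, -0.005, 0, 0, -0.751, -0.056, 0.811, -0.005, 0, 0, -0.751]
}}

```text
t: 6.75
tool_pos: [0.4741, 0.26, 0.1994]
tool_rot: [2.114, -2.322, -0.0]
contact_force: [0.4, -0.4, -0.1]
opening: 0.0126
grip_force: 35.0
```

```bash
python3 - <<'E'
from h import *
go(.4736,.2616,.0975,3.05); print(ctrl.get_obs()["tool_pos"])
E
```

```text
move [-0.0026  0.0009  0.1698] [ 0.0007 -0.0005 -0.0015] q6 -2.68
[0.47409057 0.26003532 0.19939306]
```

Request:
{"api": "apply_moves", "payload": {
  "rows": [-0.002, 0.001, 0.06, 0, 0, 0, -0.002, 0.001, 0.12, 0, 0, 0, -0.002, 0.001, 0.17, 0, 0, 0, -0.002, 0.001, 0.17, 0, 0, 0, -0.002, 0.001, 0.17, 0, 0, 0]
}}

```text
t: 7.25
tool_pos: [0.4738, 0.2617, 0.0982]
tool_rot: [2.115, -2.322, -0.0]
contact_force: [0.0, 0.1, 0.1]
opening: 0.0128
grip_force: 35.0
```

Request:
{"api": "apply_moves", "payload": {
  "rows": [0, 0, 0, 0, 0, 0, 0, 0, 0, 0, 0, 0, 0, 0, 0, 0, 0, 0, 0, 0, 0, 0, 0, 0, 0, 0, -0.08, 0, 0, 0, 0, 0, -0.16, 0, 0, 0, 0, 0, -0.24, 0, 0, 0, 0, 0, -0.24, 0, 0, 0, 0, 0, -0.24, 0, 0, 0],
  "grip": 0.36
}}

```text
t: 8.15
tool_pos: [0.4743, 0.2629, 0.2444]
tool_rot: [-2.114, 2.318, -0.003]
contact_force: [0.2, 0.5, 0.0]
opening: 0.0302
grip_force: 0.0
```

```bash
python3 - <<'E'
from h import *
c=cam("wrist"); im,d=ctrl.get_image("wrist"); cv2.imwrite("pics/bevplaced.png",im)
go(0.6085,-0.3254,0.22,1.044+np.pi/2)
E
```

```text
move [ 0.9549 -0.3144  0.0369] [-1.000e-04  1.000e-04  2.768e-01] q6 -2.68
```

View pics/bevplaced.png

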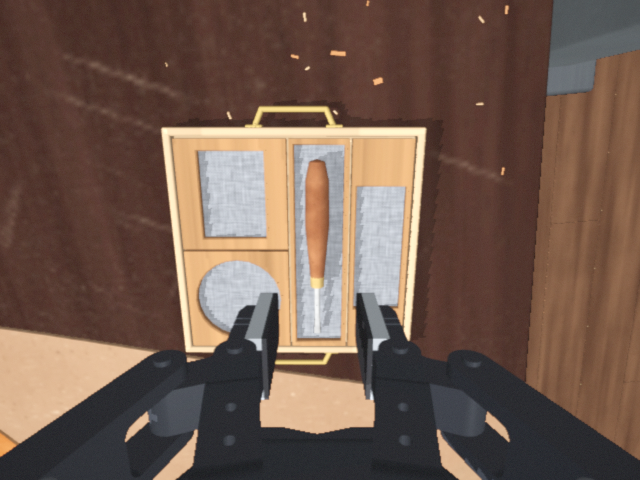

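Request:
{"api": "apply_moves", "payload": {
  "rows": [0.477, -0.157, 0.018, 0, 0, 1, 0.477, -0.157, 0.018, 0, 0, 1, 0.477, -0.157, 0.018, 0, 0, 1, 0.477, -0.157, 0.018, 0, 0, 1, 0.477, -0.157, 0.018, 0, 0, 1, 0.477, -0.157, 0.018, 0, 0, 1, 0.477, -0.157, 0.018, 0, 0, 1, 0.477, -0.157, 0.018, 0, 0, 1, 0.477, -0.157, 0.018, 0, 0, 1, 0.477, -0.157, 0.018, 0, 0, 1, 0.477, -0.157, 0.018, 0, 0, 1, 0.477, -0.157, 0.018, 0, 0, 1]
}}

```text
t: 9.4
tool_pos: [0.5398, -0.031, 0.2286]
tool_rot: [-0.144, -3.134, -0.001]
contact_force: [0.7, 0.2, -0.6]
opening: 0.0305
grip_force: 0.0
```

Request:
{"api": "apply_moves", "payload": {
  "rows": [-0.157, -0.477, 0.018, 0, 0, 1, -0.157, -0.477, 0.018, 0, 0, 1, -0.157, -0.477, 0.018, 0, 0, 1, -0.157, -0.477, 0.018, 0, 0, 1, -0.157, -0.477, 0.018, 0, 0, 1, -0.157, -0.477, 0.018, 0, 0, 1, -0.157, -0.477, 0.018, 0, 0, 1, -0.157, -0.477, 0.018, 0, 0, 1, -0.157, -0.477, 0.018, 0, 0, 1, -0.157, -0.477, 0.018, 0, 0, 1, -0.157, -0.477, 0.018, 0, 0, 1, -0.157, -0.477, 0.018, 0, 0, 1]
}}

```text
t: 10.6
tool_pos: [0.6078, -0.3244, 0.2185]
tool_rot: [-2.317, -2.117, 0.001]
contact_force: [0.3, 1.2, -0.2]
opening: 0.0305
grip_force: 0.0
```

```bash
python3 - <<'E'
from h import *
go(0.6085,-0.3254,0.2,1.044-np.pi/2); print(ctrl.get_obs()["tool_pos"])
E
```

```text
move [-0.0016  0.0013  0.0309] [-0.0019 -0.0006  0.2778] q6 -0.51
[ 0.60783999 -0.32442177  0.21852286]
```

Request:
{"api": "apply_moves", "payload": {
  "rows": [-0.002, 0.001, 0.03, 0, 0, 0.278, -0.002, 0.001, 0.03, 0, 0, 0.278, -0.002, 0.001, 0.03, 0, 0, 0.278, -0.002, 0.001, 0.03, 0, 0, 0.278, -0.002, 0.001, 0.03, 0, 0, 0.278],
  "grip": 0.42
}}

```text
t: 11.1
tool_pos: [0.6087, -0.3259, 0.2018]
tool_rot: [-2.721, -1.569, 0.001]
contact_force: [-0.2, -0.6, 0.0]
opening: 0.036
grip_force: 0.0
```

```bash
python3 - <<'E'
from h import *
c=cam("wrist"); im,d=ctrl.get_image("wrist"); cv2.imwrite("pics/sl.png",im)
g=im.astype(int); m=((g[...,2]>150)&(g[...,2]>g[...,0]+40)&(g[...,1]>110)&(g[...,0]>70)).astype(np.uint8); m=cv2.morphologyEx(m,cv2.MORPH_OPEN,np.ones((3,3)))
m=cv2.morphologyEx(m,cv2.MORPH_CLOSE,np.ones((7,7)))
for k in cv2.findContours(m,0,1)[0]:
    if cv2.contourArea(k)<800: continue
    q=ray(c,k[:,0],0.010)[:,:2].astype(np.float32)*1000; r=cv2.minAreaRect(q); l=cv2.fitLine(q,2,0,.01,.01).ravel()
    print(k[:,0].mean(0),np.round(r,1) if 0 else r,np.arctan2(l[1],l[0]))
E
```

```text
[517.14487633 255.8869258 ] ((718.1422729492188, -410.7522888183594), (85.65090942382812, 27.460594177246094), 12.380511283874512) 0.22065021
[316.20959596 226.64141414] ((609.0263671875, -327.06329345703125), (84.35358428955078, 19.538259506225586), 58.03572463989258) 0.9459989
```

View pics/sl.png

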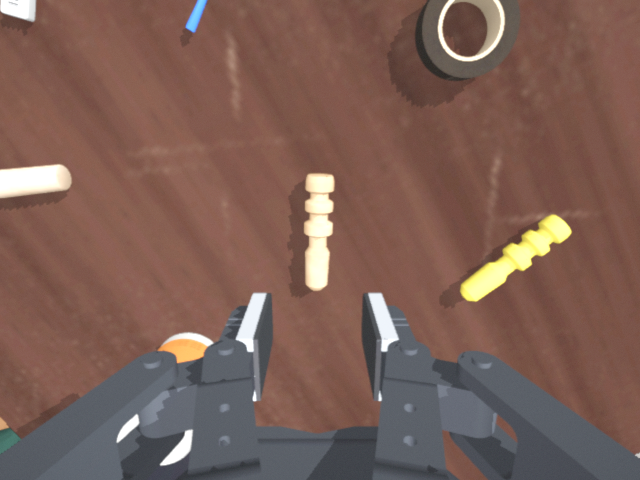

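```bash
python3 - <<'E'
from h import *
go(0.609,-0.327,0.087,1.018-np.pi/2)
E
```

```text
move [-0.0013  0.0013  0.1918] [-0.0004 -0.      0.0176] q6 -0.07
```

Request:
{"api": "apply_moves", "payload": {
  "rows": [-0.001, 0.002, 0.07, 0, 0, 0.017, -0.001, 0.002, 0.14, 0, 0, 0.017, -0.001, 0.002, 0.19, 0, 0, 0.017, -0.001, 0.002, 0.19, 0, 0, 0.017, -0.001, 0.002, 0.19, 0, 0, 0.017]
}}

```text
t: 11.65
tool_pos: [0.6096, -0.3272, 0.0885]
tool_rot: [-2.744, -1.529, 0.001]
contact_force: [0.1, 0.4, 0.6]
opening: 0.036
grip_force: 0.0
```

Request:
{"api": "apply_moves", "payload": {
  "rows": [0, 0, 0, 0, 0, 0, 0, 0, 0, 0, 0, 0, 0, 0, 0, 0, 0, 0, 0, 0, 0, 0, 0, 0, 0, 0, 0, 0, 0, 0, 0, 0, 0, 0, 0, 0],
  "grip": 0
}}

```text
t: 12.25
tool_pos: [0.6135, -0.3297, 0.0963]
tool_rot: [2.735, 1.522, 0.009]
contact_force: [0.2, -0.3, 12.2]
opening: -0.0
grip_force: 14.6
```

Request:
{"api": "apply_moves", "payload": {
  "rows": [0, 0, -0.05, 0, 0, 0, 0, 0, -0.12, 0, 0, 0, 0, 0, -0.19, 0, 0, 0, 0, 0, -0.19, 0, 0, 0, 0, 0, -0.19, 0, 0, 0]
}}

```text
t: 12.75
tool_pos: [0.611, -0.3281, 0.2071]
tool_rot: [2.739, 1.525, 0.005]
contact_force: [0.1, 1.0, -0.2]
opening: -0.0
grip_force: 0.0
```

```bash
python3 - <<'E'
from h import *
m=ctrl.camera_model("wrist"); T=np.array(m["tool_from_camera"]); K=np.array(m["mtx"])
im,d=ctrl.get_image("wrist"); cv2.imwrite("pics/slheld.png",im)
g=im.astype(int); mk=((g[...,2]>150)&(g[...,2]>g[...,0]+40)&(g[...,1]>110)&(g[...,0]>70)).astype(np.uint8)
mk[:, :265]=0; mk[:,375:]=0
v,u=np.nonzero(mk); Z=d[v,u]; p=np.c_[(u-K[0,2])/K[0,0]*Z,(v-K[1,2])/K[1,1]*Z,Z]@T[:3,:3].T+T[:3,3]; p=p[(Z>0)&(p[:,2]<.1)]*1000
for a in range(-60,70,10):
    s=p[abs(p[:,0]-a)<5]
    if len(s): print(a,len(s),"y",np.median(s[:,1]).round(1),"ztop",np.percentile(s[:,2],5).round(1))
print("x ext",p[:,0].min(),p[:,0].max())
go(.429,.292,.2,-.093)
E
```

```text
Traceback (most recent call last):
ValueError: zero-size array to reduction operation minimum which has no identity
```

Request:
{"api": "apply_moves", "payload": {
  "rows": [0, 0, 0, 0, 0, 0, 0, 0, 0, 0, 0, 0, 0, 0, 0, 0, 0, 0, 0, 0, 0, 0, 0, 0],
  "grip": 0.42
}}

```text
t: 13.2
tool_pos: [0.6094, -0.3271, 0.2015]
tool_rot: [-2.744, -1.526, 0.001]
contact_force: [0.7, 0.3, -0.4]
opening: 0.036
grip_force: 0.0
```

```bash
cat > sl.py <<'E'
from h import *
c=cam("wrist"); im,d=ctrl.get_image("wrist"); cv2.imwrite("pics/sl2.png",im)
g=im.astype(int); m=((g[...,2]>150)&(g[...,2]>g[...,0]+40)&(g[...,1]>110)&(g[...,0]>70)).astype(np.uint8); m=cv2.morphologyEx(m,cv2.MORPH_OPEN,np.ones((3,3)))
m=cv2.morphologyEx(m,cv2.MORPH_CLOSE,np.ones((7,7)))
for k in cv2.findContours(m,0,1)[0]:
    if cv2.contourArea(k)<800: continue
    q=ray(c,k[:,0],0.010)[:,:2].astype(np.float32)*1000; r=cv2.minAreaRect(q)
    print(k[:,0].mean(0),r)
E
python3 sl.py; python3 -c "
from h import *
go(0.609,-0.327,0.0755,1.018-np.pi/2)"
```

```text
[517.67844523 249.16254417] ((718.1427001953125, -410.7364501953125), (85.62017822265625, 27.33481788635254), 12.131194114685059)
[315.32101617 232.93764434] ((608.7440185546875, -327.1693115234375), (84.71656799316406, 19.353281021118164), 57.5280876159668)
move [-0.0003 -0.0005  0.2104] [-0.0007 -0.     -0.0017] q6 -0.04
```

Not displaced; grip lower.

Request:
{"api": "apply_moves", "payload": {
  "rows": [0, 0, 0.07, 0, 0, 0, 0, 0, 0.14, 0, 0, 0, 0, 0, 0.2, 0, 0, 0, 0, 0, 0.21, 0, 0, 0, 0, 0, 0.21, 0, 0, 0, 0, 0, 0.21, 0, 0, 0]
}}

```text
t: 13.85
tool_pos: [0.6104, -0.3277, 0.0782]
tool_rot: [2.744, 1.526, 0.001]
contact_force: [0.9, 0.2, 0.9]
opening: 0.0358
grip_force: 0.0
```

Request:
{"api": "apply_moves", "payload": {
  "rows": [0, 0, 0, 0, 0, 0, 0, 0, 0, 0, 0, 0, 0, 0, 0, 0, 0, 0, 0, 0, 0, 0, 0, 0, 0, 0, 0, 0, 0, 0],
  "grip": 0
}}

```text
t: 14.35
tool_pos: [0.6107, -0.328, 0.0789]
tool_rot: [2.743, 1.526, 0.002]
contact_force: [-0.4, -0.5, 5.8]
opening: 0.0154
grip_force: 35.8
```

Request:
{"api": "apply_moves", "payload": {
  "rows": [0, 0, -0.05, 0, 0, 0, 0, 0, -0.12, 0, 0, 0, 0, 0, -0.2, 0, 0, 0, 0, 0, -0.2, 0, 0, 0, 0, 0, -0.2, 0, 0, 0]
}}

```text
t: 14.85
tool_pos: [0.6104, -0.3277, 0.199]
tool_rot: [2.742, 1.525, 0.003]
contact_force: [-0.6, 0.7, -0.7]
opening: 0.0151
grip_force: 35.0
```

```bash
python3 - <<'E'
from h import *
m=ctrl.camera_model("wrist"); T=np.array(m["tool_from_camera"]); K=np.array(m["mtx"])
im,d=ctrl.get_image("wrist"); cv2.imwrite("pics/slheld.png",im)
g=im.astype(int); mk=((g[...,2]>150)&(g[...,2]>g[...,0]+40)&(g[...,1]>110)&(g[...,0]>70)).astype(np.uint8)
mk[:, :265]=0; mk[:,375:]=0
v,u=np.nonzero(mk); Z=d[v,u]; p=np.c_[(u-K[0,2])/K[0,0]*Z,(v-K[1,2])/K[1,1]*Z,Z]@T[:3,:3].T+T[:3,3]; p=p[(Z>0)&(p[:,2]<.1)]*1000
for a in range(-60,70,10):
    s=p[abs(p[:,0]-a)<5]
    if len(s): print(a,len(s),"y",np.median(s[:,1]).round(1),"ztop",np.percentile(s[:,2],5).round(1))
if len(p): print("x ext",p[:,0].min(),p[:,0].max())
go(.429,.292,.2,-.093)
E
```

```text
-40 182 y -0.0 ztop 62.5
-30 777 y 0.0 ztop 62.1
-20 838 y 0.0 ztop 61.7
-10 947 y 0.4 ztop 62.1
0 579 y 0.4 ztop 60.4
10 768 y -1.8 ztop 61.0
20 892 y -2.4 ztop 60.9
30 887 y -0.3 ztop 60.7
40 974 y -1.1 ztop 61.1
x ext -40.720806159736775 41.01407262282927
move [ 0.718  -0.7996 -0.0059] [-1.000e-04 -0.000e+00 -2.945e-01] q6 -0.04
```

Request:
{"api": "apply_moves", "payload": {
  "rows": [0.718, -0.8, -0.006, 0, 0, -0.295, 0.718, -0.8, -0.006, 0, 0, -0.295, 0.718, -0.8, -0.006, 0, 0, -0.295, 0.718, -0.8, -0.006, 0, 0, -0.295, 0.718, -0.8, -0.006, 0, 0, -0.295, 0.718, -0.8, -0.006, 0, 0, -0.295, 0.718, -0.8, -0.006, 0, 0, -0.295, 0.718, -0.8, -0.006, 0, 0, -0.295, 0.718, -0.8, -0.006, 0, 0, -0.295, 0.718, -0.8, -0.006, 0, 0, -0.295, 0.718, -0.8, -0.006, 0, 0, -0.295, 0.718, -0.8, -0.006, 0, 0, -0.295, 0.718, -0.8, -0.006, 0, 0, -0.295, 0.718, -0.8, -0.006, 0, 0, -0.295, 0.718, -0.8, -0.006, 0, 0, -0.295, 0.718, -0.8, -0.006, 0, 0, -0.295, 0.718, -0.8, -0.006, 0, 0, -0.295]
}}

```text
t: 16.6
tool_pos: [0.4292, 0.2906, 0.1992]
tool_rot: [-2.323, -2.114, 0.002]
contact_force: [-0.2, 0.3, -0.1]
opening: 0.0151
grip_force: 35.0
```

```bash
python3 -c "
from h import *
go(.429,.292,.093,-.093)"
```

```text
move [ 0.0024 -0.0003  0.1771] [-0.0008  0.0006 -0.0008] q6 0.55
```

Request:
{"api": "apply_moves", "payload": {
  "rows": [0.002, 0, 0.06, 0, 0, 0, 0.002, 0, 0.12, 0, 0, 0, 0.002, 0, 0.178, 0, 0, 0, 0.002, 0, 0.178, 0, 0, 0, 0.002, 0, 0.178, 0, 0, 0]
}}

```text
t: 17.1
tool_pos: [0.4294, 0.2922, 0.0933]
tool_rot: [-2.323, -2.115, 0.002]
contact_force: [-0.4, 0.5, 0.6]
opening: 0.0151
grip_force: 37.1
```

Request:
{"api": "apply_moves", "payload": {
  "rows": [0, 0, 0, 0, 0, 0, 0, 0, 0, 0, 0, 0, 0, 0, 0, 0, 0, 0, 0, 0, -0.08, 0, 0, 0, 0, 0, -0.16, 0, 0, 0, 0, 0, -0.2, 0, 0, 0, 0, 0, -0.2, 0, 0, 0, 0, 0, -0.2, 0, 0, 0],
  "grip": 0.3
}}

```text
t: 17.9
tool_pos: [0.4293, 0.2933, 0.2141]
tool_rot: [2.321, 2.117, 0.003]
contact_force: [0.5, -0.4, -0.1]
opening: 0.0258
grip_force: 0.0
```

```bash
python3 -c "
from h import *
im,d=ctrl.get_image('wrist'); cv2.imwrite('pics/slplaced.png',im)
go(0.585,-0.02,0.22,-1.253-np.pi/2); go(0.585,-0.02,0.22,-.093)"
```

```text
move [-0.4954  0.3075 -0.0126] [-0.0008  0.0003 -0.2609] q6 0.55
move [-0.4954  0.3075 -0.0126] [-0.0007  0.0004  0.0006] q6 0.55
```

View pics/slplaced.png

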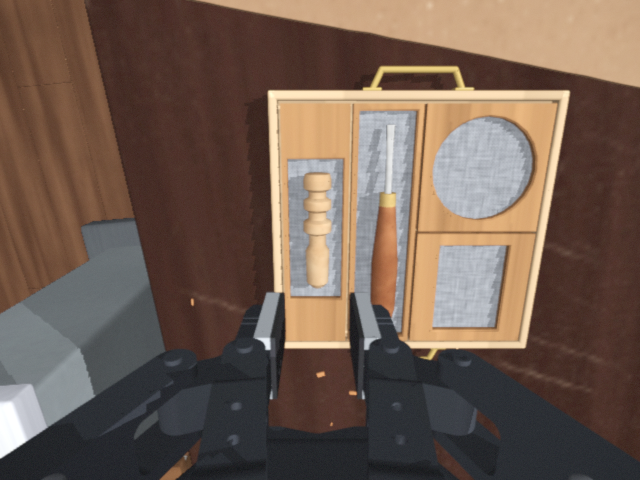

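Request:
{"api": "apply_moves", "payload": {
  "rows": [-0.495, 0.308, 0.01, 0, 0, -0.261, -0.495, 0.308, 0.01, 0, 0, -0.261, -0.495, 0.308, 0.01, 0, 0, -0.261, -0.495, 0.308, 0.01, 0, 0, -0.261, -0.495, 0.308, 0.01, 0, 0, -0.261, -0.495, 0.308, 0.01, 0, 0, -0.261, -0.495, 0.308, 0.01, 0, 0, -0.261, -0.495, 0.308, 0.01, 0, 0, -0.261, -0.495, 0.308, 0.01, 0, 0, -0.261, -0.495, 0.308, 0.01, 0, 0, -0.261],
  "grip": 0.65
}}

```text
t: 18.95
tool_pos: [0.5848, -0.0188, 0.2055]
tool_rot: [-1.84, -2.542, 0.002]
contact_force: [-0.6, 0.4, -0.8]
opening: 0.0558
grip_force: 0.0
```

```bash
python3 - <<'E'
from h import *
c=cam("wrist"); im,d=ctrl.get_image("wrist"); cv2.imwrite("pics/wax.png",im)
K,R,C=c
hsv=cv2.cvtColor(im,cv2.COLOR_BGR2HSV); m=cv2.inRange(hsv,(18,90,90),(36,255,255)); m=cv2.morphologyEx(m,cv2.MORPH_OPEN,np.ones((3,3)))
k=max(cv2.findContours(m,0,1)[0],key=cv2.contourArea); print(k[:,0].mean(0),cv2.contourArea(k))
mm=np.zeros_like(m); cv2.drawContours(mm,[k],-1,1,-1)
v,u=np.nonzero(mm); Z=d[v,u]; p=(np.c_[(u-K[0,2])/K[0,0],(v-K[1,2])/K[1,1],np.ones(len(u))]*Z[:,None])@R.T+C
t=p[p[:,2]>.015]; r=cv2.minAreaRect((t[:,:2]*1000).astype(np.float32)); print("top by depth",r,len(t),len(p),np.median(t[:,2]))
E
```

```text
[314.16317992 223.35564854] 326.5
top by depth ((583.2111206054688, 2.1427574157714844), (28.84986114501953, 101.16999053955078), 7.624328136444092) 208 447 0.016327898341397834
```

View pics/wax.png

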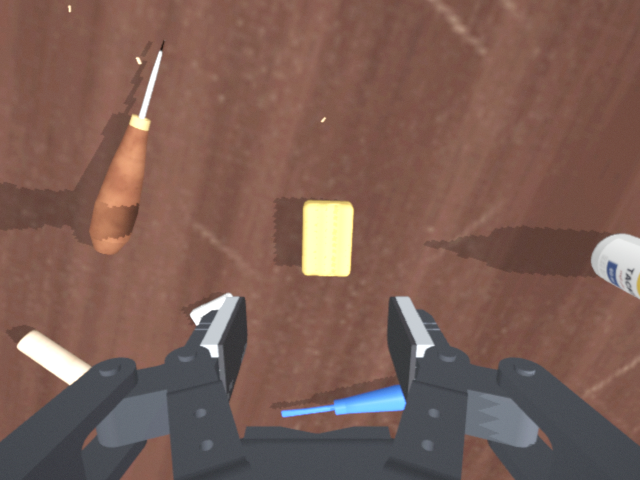

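```bash
python3 - <<'E'
from h import *
c=cam("wrist"); p=ray(c,[(303,208),(353,208),(351,275),(303,275)],.019); print(p.round(4),p.mean(0), [np.linalg.norm(p[i]-p[i-1]) for i in range(4)])
e=ray(c,[(235,296),(190,313)],.005); o=ctrl.get_obs(); R=Ro.from_rotvec(o["tool_rot"])
m=p.mean(0); m[2]=.076; print("eraser rel grasp, tool axes",R.inv().apply(e-m).round(4)); d=p[2]+p[3]-p[0]-p[1]; a=np.arctan2(d[1],d[0]); print(a)
go(*m,a+np.pi/2)
E
```

```text
[[ 0.5697 -0.0036  0.019 ]
 [ 0.6014  0.0069  0.019 ]
 [ 0.6162 -0.0386  0.019 ]
 [ 0.5843 -0.0492  0.019 ]] [ 0.59289529 -0.02114723  0.019     ] [np.float64(0.04789778011858671), np.float64(0.0333218163552175), np.float64(0.0478804609909446), np.float64(0.0336773165704262)]
eraser rel grasp, tool axes [[-0.0467 -0.0688  0.0711]
 [-0.0608 -0.104   0.0711]]
-1.258643267270719
move [-0.009   0.0119  0.2165] [-0.0014 -0.0011  0.0043] q6 -0.48
```

Request:
{"api": "apply_moves", "payload": {
  "rows": [-0.009, 0.012, 0.07, 0, 0, 0.004, -0.009, 0.012, 0.14, 0, 0, 0.004, -0.009, 0.012, 0.2, 0, 0, 0.004, -0.009, 0.012, 0.21, 0, 0, 0.004, -0.009, 0.012, 0.21, 0, 0, 0.004, -0.009, 0.012, 0.21, 0, 0, 0.004]
}}

```text
t: 19.6
tool_pos: [0.5956, -0.0219, 0.0836]
tool_rot: [1.847, 2.538, 0.002]
contact_force: [1.1, 0.3, -0.6]
opening: 0.0555
grip_force: 0.0
```

Request:
{"api": "apply_moves", "payload": {
  "rows": [0, 0, 0, 0, 0, 0, 0, 0, 0, 0, 0, 0, 0, 0, 0, 0, 0, 0, 0, 0, 0, 0, 0, 0, 0, 0, 0, 0, 0, 0],
  "grip": 0
}}

```text
t: 20.1
tool_pos: [0.5962, -0.0226, 0.0842]
tool_rot: [1.848, 2.536, 0.004]
contact_force: [-0.2, 0.8, 6.7]
opening: 0.033
grip_force: 36.0
```

Request:
{"api": "apply_moves", "payload": {
  "rows": [0, 0, -0.05, 0, 0, 0, 0, 0, -0.12, 0, 0, 0, 0, 0, -0.2, 0, 0, 0, 0, 0, -0.2, 0, 0, 0, 0, 0, -0.2, 0, 0, 0]
}}

```text
t: 20.6
tool_pos: [0.5954, -0.0227, 0.204]
tool_rot: [1.848, 2.535, 0.003]
contact_force: [-0.9, -0.8, -1.3]
opening: 0.0331
grip_force: 35.2
```

```bash
python3 - <<'E'
from h import *
im,d=ctrl.get_image("wrist"); cv2.imwrite("pics/waxheld.png",im)
m=ctrl.camera_model("wrist"); T=np.array(m["tool_from_camera"]); K=np.array(m["mtx"])
hsv=cv2.cvtColor(im,cv2.COLOR_BGR2HSV); mk=cv2.inRange(hsv,(15,50,90),(36,255,255))
v,u=np.nonzero(mk); Z=d[v,u]; p=(np.c_[(u-K[0,2])/K[0,0]*Z,(v-K[1,2])/K[1,1]*Z,Z]@T[:3,:3].T+T[:3,3])*1000; p=p[(Z>0)&(p[:,2]<95)]
if len(p): print(len(p),np.percentile(p,[1,50,99],axis=0).round(1))
go(.538,.2375,.2,-.093)
E
```

```text
11083 [[-21.9 -16.5  65.5]
 [  7.2  -0.3  67.6]
 [ 28.4  16.2  80.3]]
move [0.4413 0.0435 0.0027] [5.000e-04 1.000e-04 2.575e-01] q6 -0.47
```

Request:
{"api": "apply_moves", "payload": {
  "rows": [0.438, 0.044, 0.003, 0, 0, 0.258, 0.438, 0.044, 0.003, 0, 0, 0.258, 0.438, 0.044, 0.003, 0, 0, 0.258, 0.438, 0.044, 0.003, 0, 0, 0.258, 0.438, 0.044, 0.003, 0, 0, 0.258, 0.438, 0.044, 0.003, 0, 0, 0.258, 0.438, 0.044, 0.003, 0, 0, 0.258, 0.438, 0.044, 0.003, 0, 0, 0.258, 0.438, 0.044, 0.003, 0, 0, 0.258, 0.438, 0.044, 0.003, 0, 0, 0.258]
}}

```text
t: 21.65
tool_pos: [0.5392, 0.2345, 0.199]
tool_rot: [-2.325, -2.113, 0.001]
contact_force: [-0.0, -1.1, -0.7]
opening: 0.0329
grip_force: 35.2
```

```bash
python3 -c "
from h import *
go(.538,.2355,.0965,-.093)"
```

```text
move [ 0.0016 -0.002   0.1708] [-0.0005  0.0003 -0.0017] q6 0.38
```

Request:
{"api": "apply_moves", "payload": {
  "rows": [0.001, -0.002, 0.06, 0, 0, 0, 0.001, -0.002, 0.12, 0, 0, 0, 0.001, -0.002, 0.172, 0, 0, 0, 0.001, -0.002, 0.172, 0, 0, 0, 0.001, -0.002, 0.172, 0, 0, 0]
}}

```text
t: 22.15
tool_pos: [0.5379, 0.2356, 0.0961]
tool_rot: [-2.324, -2.113, 0.002]
contact_force: [0.6, 0.5, 0.1]
opening: 0.0327
grip_force: 40.8
```

Request:
{"api": "apply_moves", "payload": {
  "rows": [0, 0, 0, 0, 0, 0, 0, 0, 0, 0, 0, 0, 0, 0, 0, 0, 0, 0, 0, 0, -0.08, 0, 0, 0, 0, 0, -0.16, 0, 0, 0, 0, 0, -0.2, 0, 0, 0, 0, 0, -0.2, 0, 0, 0, 0, 0, -0.2, 0, 0, 0],
  "grip": 0.5
}}

```text
t: 22.95
tool_pos: [0.5379, 0.2366, 0.217]
tool_rot: [2.322, 2.115, 0.002]
contact_force: [-0.6, 0.6, -0.6]
opening: 0.0425
grip_force: 0.0
```

```bash
python3 -c "
from h import *
im,d=ctrl.get_image('wrist'); cv2.imwrite('pics/waxplaced.png',im)
go(0.40,-0.37,0.28,-.093); go(.40,-.37,.28,.6)"
```

```text
move [-1.0275 -0.1332 -0.107 ] [-0.0009  0.0004 -0.0004] q6 0.38
move [-1.0275 -0.1332 -0.107 ] [-0.001   0.     -0.4416] q6 0.38
```

View pics/waxplaced.png

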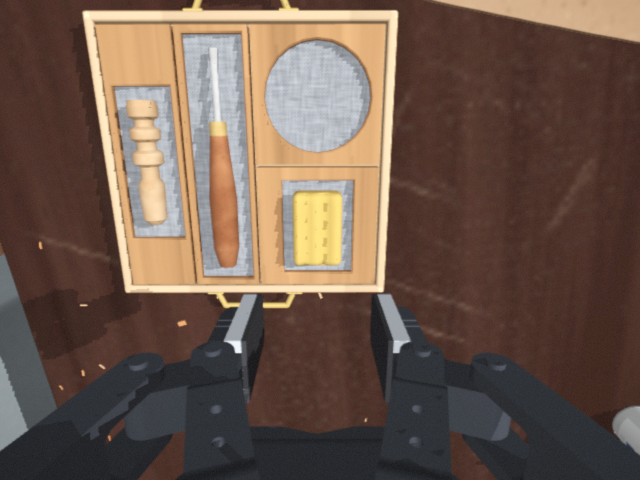

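Request:
{"api": "apply_moves", "payload": {
  "rows": [-0.2, -0.005, -0.08, 0, 0, 0, -0.969, -0.027, -0.08, 0, 0, 0, -0.969, -0.027, -0.08, 0, 0, 0, -0.969, -0.027, -0.08, 0, 0, 0, -0.969, -0.027, -0.08, 0, 0, 0, -0.969, -0.027, -0.08, 0, 0, 0, -0.969, -0.027, -0.08, 0, 0, 0, -0.969, -0.027, -0.08, 0, 0, 0, -0.969, -0.027, -0.08, 0, 0, 0, -0.969, -0.027, -0.08, 0, 0, 0, -0.969, -0.027, -0.08, 0, 0, 0, -0.969, -0.027, -0.08, 0, 0, 0, -0.969, -0.027, -0.08, 0, 0, 0, -0.969, -0.027, -0.08, 0, 0, 0, -0.969, -0.027, -0.08, 0, 0, 0, -0.969, -0.027, -0.08, 0, 0, 0],
  "grip": 1
}}

```text
t: 24.6
tool_pos: [0.4674, -0.3394, 0.2634]
tool_rot: [-2.32, -2.116, 0.0]
contact_force: [0.1, -0.6, 0.5]
opening: 0.0852
grip_force: 0.0
```

```bash
python3 - <<'E'
from h import *
c=cam("wrist"); im,d=ctrl.get_image("wrist"); cv2.imwrite("pics/jar.png",im); print(ctrl.get_obs()["tool_pos"])
K,R,C=c; v,u=np.mgrid[0:480:2,0:640:2]; v=v.ravel();u=u.ravel(); Z=d[v,u]
p=(np.c_[(u-K[0,2])/K[0,0],(v-K[1,2])/K[1,1],np.ones(len(u))]*Z[:,None])@R.T+C
s=(abs(p[:,2]-.078)<.006)&(Z>0)&(np.hypot(p[:,0]-.467,p[:,1]+.367)<.06); t=p[s]
print(len(t),np.median(t[:,2]),cv2.minEnclosingCircle((t[:,:2]*1000).astype(np.float32)),t[:,:2].mean(0),u[s].min(),u[s].max(),v[s].min(),v[s].max())
E
```

```text
[ 0.46747703 -0.33950678  0.2637486 ]
958 0.07706710326210447 ((467.45880126953125, -369.3798828125), 25.384675979614258) [ 0.46767083 -0.36798453] 286 356 240 308
```

View pics/jar.png

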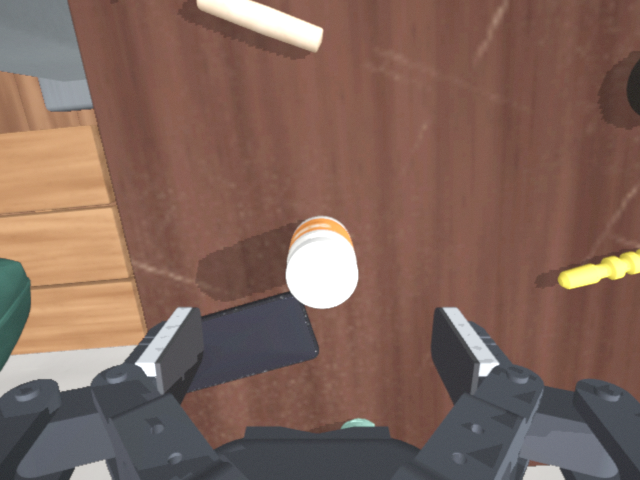

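Request:
{"api": "apply_moves", "payload": {
  "rows": [-0.049, 0.005, 0, 0, 0, 0, -0.049, 0.005, 0.05, 0, 0, 0, -0.049, 0.005, 0.12, 0, 0, 0, -0.049, 0.005, 0.19, 0, 0, 0, -0.049, 0.005, 0.26, 0, 0, 0, -0.049, 0.005, 0.272, 0, 0, 0, -0.049, 0.005, 0.272, 0, 0, 0, -0.049, 0.005, 0.272, 0, 0, 0]
}}

```text
t: 25.45
tool_pos: [0.4688, -0.3711, 0.1036]
tool_rot: [2.32, 2.113, 0.0]
contact_force: [0.0, -0.6, -0.2]
opening: 0.085
grip_force: 0.0
```

Request:
{"api": "apply_moves", "payload": {
  "rows": [0, 0, 0, 0, 0, 0, 0, 0, 0, 0, 0, 0, 0, 0, 0, 0, 0, 0, 0, 0, 0, 0, 0, 0, 0, 0, 0, 0, 0, 0, 0, 0, 0, 0, 0, 0],
  "grip": 0,
  "grip_force": 40
}}

```text
t: 26.05
tool_pos: [0.4685, -0.3714, 0.1035]
tool_rot: [2.32, 2.113, 0.0]
contact_force: [0.0, 1.2, 6.5]
opening: 0.0513
grip_force: 42.1
```

Request:
{"api": "apply_moves", "payload": {
  "rows": [0, 0, -0.03, 0, 0, 0, 0, 0, -0.07, 0, 0, 0, 0, 0, -0.12, 0, 0, 0, 0, 0, -0.15, 0, 0, 0, 0, 0, -0.15, 0, 0, 0, 0, 0, -0.15, 0, 0, 0]
}}

```text
t: 26.65
tool_pos: [0.4674, -0.3703, 0.1909]
tool_rot: [2.323, 2.115, -0.0]
contact_force: [0.5, 0.6, -1.3]
opening: 0.0513
grip_force: 41.9
```

```bash
python3 - <<'E'
from h import *
c=cam("wrist"); im,d=ctrl.get_image("wrist"); cv2.imwrite("pics/jarheld.png",im); o=ctrl.get_obs(); print(o["tool_pos"])
m=ctrl.camera_model("wrist"); T=np.array(m["tool_from_camera"]); K=np.array(m["mtx"])
v,u=np.mgrid[0:480:2,0:640:2]; v=v.ravel();u=u.ravel(); Z=d[v,u]
p=(np.c_[(u-K[0,2])/K[0,0],(v-K[1,2])/K[1,1],np.ones(len(u))]*Z[:,None])@T[:3,:3].T+T[:3,3]
s=(Z>0)&(abs(p[:,2]-.022)<.009)&(abs(p[:,1])<.03)&(abs(p[:,0])<.045)&(im[v,u].min(1)>140); t=p[s]*1000
print(len(t)); print(np.percentile(t,[1,50,99],axis=0).round(1))
A=np.c_[t[:,:2],np.ones(len(t))]; print("slope",np.linalg.lstsq(A,t[:,2],rcond=None)[0])
go(.5465,.325,.19,-.093)
E
```

```text
[ 0.46695292 -0.36992559  0.18975244]
4795
[[-13.7 -23.2  25.2]
 [  6.8  -0.1  26.5]
 [ 26.6  23.3  30. ]]
slope [1.56018061e-02 2.49785335e-03 2.64799409e+01]
move [1.1655e+00 2.3500e-02 1.0000e-03] [-0.001  -0.0008 -0.0005] q6 -0.7
```

Request:
{"api": "apply_moves", "payload": {
  "rows": [0.05, 0.001, 0, 0, 0, 0, 0.11, 0.002, 0, 0, 0, 0, 0.18, 0.004, 0, 0, 0, 0, 0.25, 0.005, 0, 0, 0, 0, 0.32, 0.006, 0, 0, 0, 0, 0.39, 0.008, 0, 0, 0, 0, 0.46, 0.009, 0, 0, 0, 0, 0.53, 0.011, 0, 0, 0, 0, 0.6, 0.012, 0, 0, 0, 0, 0.67, 0.014, 0, 0, 0, 0, 0.74, 0.015, 0, 0, 0, 0, 0.81, 0.016, 0, 0, 0, 0, 0.88, 0.018, 0, 0, 0, 0, 0.94, 0.019, 0, 0, 0, 0, 0.98, 0.02, 0, 0, 0, 0, 1, 0.02, 0, 0, 0, 0, 1, 0.02, 0, 0, 0, 0]
}}

```text
t: 28.4
tool_pos: [0.5348, 0.2265, 0.1895]
tool_rot: [-2.32, -2.116, 0.004]
contact_force: [-0.6, -0.9, -0.6]
opening: 0.0514
grip_force: 41.9
```

```bash
python3 -c "
from h import *
go(.5465,.324,.116,-.093)"
```

```text
move [0.1637 0.0048 0.1223] [-0.0016  0.0007  0.0007] q6 0.36
```

Request:
{"api": "apply_moves", "payload": {
  "rows": [0.06, 0.002, 0, 0, 0, 0, 0.12, 0.004, 0, 0, 0, 0, 0.164, 0.005, 0, 0, 0, 0, 0.164, 0.005, 0, 0, 0, 0, 0.164, 0.005, 0.04, 0, 0, 0, 0.164, 0.005, 0.08, 0, 0, 0, 0.164, 0.005, 0.11, 0, 0, 0, 0.164, 0.005, 0.122, 0, 0, 0, 0.164, 0.005, 0.122, 0, 0, 0, 0.164, 0.005, 0.122, 0, 0, 0]
}}

```text
t: 29.4
tool_pos: [0.5484, 0.3233, 0.1188]
tool_rot: [2.323, 2.114, 0.002]
contact_force: [0.0, -0.4, 0.4]
opening: 0.0513
grip_force: 42.0
```

Slightly lower, then release and rise.

Request:
{"api": "apply_moves", "payload": {
  "rows": [0, 0, 0.003, 0, 0, 0, 0, 0, 0.003, 0, 0, 0, 0, 0, 0.003, 0, 0, 0]
}}

```text
t: 29.7
tool_pos: [0.5481, 0.3237, 0.1169]
tool_rot: [2.323, 2.115, 0.002]
contact_force: [-0.4, -0.2, -1.1]
opening: 0.0512
grip_force: 42.0
```

Request:
{"api": "apply_moves", "payload": {
  "rows": [0, 0, 0, 0, 0, 0, 0, 0, 0, 0, 0, 0, 0, 0, 0, 0, 0, 0, 0, 0, 0, 0, 0, 0, 0, 0, 0, 0, 0, 0, 0, 0, 0, 0, 0, 0, 0, 0, 0, 0, 0, 0, 0, 0, -0.05, 0, 0, 0, 0, 0, -0.12, 0, 0, 0, 0, 0, -0.2, 0, 0, 0, -0.15, 0, -0.3, 0, 0, 0, -0.15, 0, -0.3, 0, 0, 0, -0.15, 0, -0.3, 0, 0, 0, -0.15, 0, -0.3, 0, 0, 0],
  "grip": 0.95
}}

```text
t: 31.1
tool_pos: [0.5399, 0.2331, 0.2978]
tool_rot: [2.324, 2.112, 0.005]
contact_force: [0.1, -0.8, -0.5]
opening: 0.0812
grip_force: 0.0
```

```bash
python3 - <<'E'
from h import *
c=cam("wrist"); im,d=ctrl.get_image("wrist"); cv2.imwrite("pics/fin.png",im)
K,R,C=c; v,u=np.mgrid[0:480:2,0:640:2]; v=v.ravel();u=u.ravel(); Z=d[v,u]
p=(np.c_[(u-K[0,2])/K[0,0],(v-K[1,2])/K[1,1],np.ones(len(u))]*Z[:,None])@R.T+C
s=(abs(p[:,2]-.088)<.006)&(Z>0)&(np.hypot(p[:,0]-.546,p[:,1]-.325)<.06); t=p[s]
if len(t): print(len(t),np.median(t[:,2]),cv2.minEnclosingCircle((t[:,:2]*1000).astype(np.float32)),np.percentile(t[:,2],[5,95]))
E
```

```text
1161 0.08699251974961697 ((548.10498046875, 325.63775634765625), 25.21982765197754) [0.08565613 0.08820467]
```

View pics/fin.png

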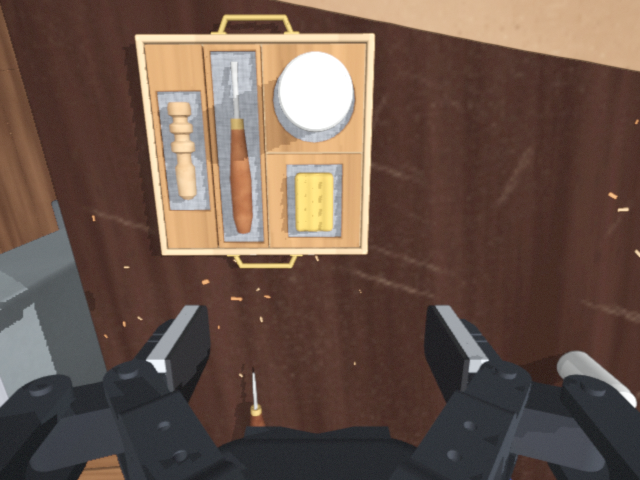

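```bash
python3 -c "
from station import ctrl
print(ctrl.finish_job())"
```

```text
the job is handed in; nothing more can be done
None
```

The job is handed in at about 31 s of the 120 s allowed: beveler, slicker, wax and jar all looked flat in their wells in the last picture, and I never gripped or knowingly touched the awl or the plain stick; no verdict came back.

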